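Clamp a sensor module in its calibration fixture

ROBOT

A 6-joint arm with a two-finger parallel gripper is mounted at the origin on the work surface. World frame = base frame: x ahead of the robot, y to its left, z up, the work surface at z = 0. Lengths are in m, angles in degrees, forces in N, time in s.
With the tool pointing down it reaches from about 0.35 to 0.875 m from the base axis. Payload 15.5 kg.
Tool frame: the origin (TCP) lies between the finger pads; the fingertips stand 8 mm ahead of it and the grasp point (between the pads) lies 11 mm behind it; z points along the fingers, y is the line along which they close (so a half turn about z gives the same grasp; the last joint's range is limited). The gripper opens to 85 mm and grips with 20 to 120 N. Pads are 22 mm wide; open, the fingers measure 114 mm over their backs; the gripper's body (76 mm by 85 mm) begins 54 mm behind the grasp point. The pads swing forward as they close: fully open they stand 13 mm farther back than shut.
Start: joints at [69.299, 28.281, 77.091, -0, 74.628, -5.472], TCP at [0.164, 0.603, 0.239] pointing down, gripper open.
Joint ranges: [-166.48, 166.48], [-47.26, 123.95], [12.59, 153.08], [-70.14, 250.14], [6.76, 159.57], [-176.63, 176.63]. Speed limits (degrees/s): [108.29, 108.29, 147.25, 172.46, 172.46, 172.46].

INTERFACE

Orientations are given as [roll, pitch, yaw] about the fixed x, y, z axes, in that order (R = Rz(yaw) Ry(pitch) Rx(roll)).
In Python, from bench import bot, optics, sign_off, nets gives the robot as it stands.
- The arm moves only by the tool jog_arm, never from a script. Its argument "motion" is text: rows parted by semicolons, each of 7 numbers parted by spaces: the turn, a rotation vector about the tool's x, y, z in degrees, then the shift along the tool's x, y, z in units of 50 mm (1.0 is 50 mm), then the opening, from 0 (shut) to 1 (fully open). In form: rx ry rz x y z hand; .... A call has 1 to 8 rows; each row is the pose to reach, as a shift and turn from the pose commanded when the call began, along the tool's axes at that moment; what a row does not reach only later rows make up. A row lasts 1/8 s, in which the tool goes at most 62.5 mm and 10.7 degrees, less where a joint would pass 70% of its speed; a pose out of reach is approached as far as the arm can. A call with a gripper value outside its range is refused whole. The fingers move at their own pace and stop on an object; "grip_force" is the grip in N (left out, the last holds). Time passes only in rows, so rows that repeat a pose let the fingers close. It gives the time, the measured TCP pose, the force, the opening and the grip force at its end, in the units of the state.
- bot.read_state(): the state, without advancing time (a new reading comes with each control period).
- optics.get_image(name): name is "side" or "top" or "wrist"; returns the picture (420x560x3 uint8, red, green, blue); there is no depth.
- optics.camera_model(name): a dict with "K" (3x3 intrinsics, pixels), "k1" (the pictures are not rectified: a ray, as slopes to the right and down, at radius r is drawn at 1 + k1 r^2 times it, then the intrinsics apply), "rvec" (rotation vector, rad) and "tvec" (3), from world to camera coordinates, as OpenCV has them; the wrist camera has in their place "mount" (4x4, takes a point from camera to tool coordinates, whose origin is the TCP and whose axes are the flange's). Camera axes: x right, y down, z forward; pixel columns grow to the right and rows downward; lengths in m; the calibration is good to about 2 mm. A picture is of the moment at which its call begins: read the wrist's pose just before it. camera_model takes no time and is no camera call.
- sign_off(): hands the job in; it is judged then, once.
Trained networks look in the newest picture that a camera, given by its name, has taken for a name from the list of things; names that differ only in an ending like _2 or _b are one class to them, and where a whole thing is asked for, a point or a joint stands for the part that bears it (a point fixed in the world has none). Each returns a list of dicts, best first, with "confidence" (0 to 1); they miss things now and then, are a little off and sometimes report something else, mostly with a low value. They report only what shows in the picture. A call takes as long as a camera call. They do not tell look-alikes from the thing itself.
- nets.masks_of(query, camera): "pixels" (420x560 bool, what is visible of it) and "extent" ([left, top, right, bottom] in pixels, round what is visible of it).
- nets.landmark_of(query, camera): "point" ([column, row] in pixels: a listed point, or the origin of a listed thing).
The state is a dict: "t": time; "joint_positions": joint angles; "joint_velocities": joint speeds; "joint_torque": joint torques, N m; "ee_pos": TCP position; "tcp_rot": TCP orientation; "contact_force": force on the tool from outside, world axes, zero at the start; "moment": the same for the moment, N m; "finger_gap": opening from 0.0 (shut) to 1.0 (fully open); "grip_force": force on a finger pad.
Only numpy, scipy, OpenCV 4.12 (cv2) and the standard library are available. Lean on these libraries where they do the work, as an engineer would, in place of code of your own. Each camera call takes 0.05 s, during which the arm holds its last target. There are 200 camera calls.

TASK

Slide the sensor module along the channel of the calibration fixture until it is fully home against the end stop, and only then turn the knurled thumbscrew clockwise until its foot seats on the module and holds it: stop soon after the resistance starts to rise, as overtightening crushes the sensor. Let go, and leave the other things on the table where they are.

Things in the scene. Friction and masses are not known exactly. Their poses are not given: they have to be found in the camera images.
- bed: Fixture bed, fixed: aluminium plate 210 (x) by 90 (y) by 10 mm thick. Origin: centre of its underside, on the table; x runs along the channel from its open end to the end stop, z up. Two rails 8 mm high leave a channel 47 mm wide. When the module is home, touching the stop, the module's origin is at x = +35 mm.
- stop_face (a point): Fixed point at the middle of the end stop's face, which the module's front face must touch; axes as the bed's, x = +85 mm, 20 mm above the table. The stop is a bar 20 mm high above the bed plate.
- module: Grey sensor module, loose, 0.2 to 0.33 kg, in the channel 35 to 60 mm short of the stop: block 100 (x) by 44 (y) by 22 mm high, with a black upright tab. Origin: centre of its underside, 10 mm over the table; x points to its front, towards the stop. Tab: 16 (x) by 18 (y) mm, centred at x = -40 mm, top 52 mm above the origin. Pinch it across y, or push it, to slide the module.
- bridge: Grey bridge fixed across the channel, 24 mm in x, 94 mm in y, its beam 48 to 61 mm above the table. Origin: at table level under the thumbscrew, 60 mm from the bed's origin towards the stop; axes as the bed's. Through the screw's sprung foot it must end up pressing on the module with 15 to 60 N, and never more than 80 N.
- screw_axis (a point): Fixed point on the thumbscrew's vertical axis, 95 mm above the table. The knurled round steel head, 28 mm across, 20 mm high, is centred on this axis. Its turn and height are not reported: its middle starts 92 to 96 mm above the table and is at 89 mm when the foot touches. It sinks 2 mm per radian clockwise (seen from above) and stays where it is left.
- screw_foot (a point): Fixed point on the screw's axis at the top of the module, 32 mm above the table, where the foot (16 mm disc) touches. The foot starts an unknown 1.5 to 3.5 rad of turning above it. Turning meets a steady 0.16 N m of friction (at rest it may act either way); from touch on the sprung foot (40 N/mm) adds 0.16 N m and 80 N of clamping per radian: 0.2 to 0.7 rad past touch is right.
- spare: Bystander: a spare grey block without a tab, 100 x 44 x 22 mm, loose beside the fixture on its -y side. Origin: centre of its underside. Leave it alone.
- screwdriver: Bystander: a black-handled screwdriver, 180 mm long, 26 mm thick, lying loose on the +y side of the fixture. Origin: under its middle, on the table. Leave it alone.
- roll: Bystander: a roll of paper standing on end, 80 mm across, 50 mm high, loose beyond the end stop. Origin: centre of its underside. Leave it alone.
- meter: Bystander: a hand-held multimeter lying flat, 180 x 88 mm, 48 mm high at its dial, loose on the -y side. Origin: centre of its underside. Leave it alone.
- scanner: Bystander: a white hand-held scanner, 52 x 143 mm, 34 mm high, loose beyond the end stop. Origin: under its middle. Leave it alone.
Not all that is in view belongs to the job. Of the things shaped like the bed, the aluminium one is meant.

How it is judged:
By the outcome, as a careful person would: the job done as asked, in the order asked, and still so for the second after the job is handed in, with the robot touching nothing.
It also fails if it takes over 72 s, if anything falls off the work surface, if the arm or the gripper's body presses on something with over 40 N, if the wrist force passes 120 N, or if a joint passes its speed limit or range.

## Working session

There is one attempt and no reset: what is moved stays moved. The work goes in short steps, Python scripts to look and compute and a tool call to move; the robot and the scene stay as the last step left them, time stands still between calls to the robot, and variables do not carry over. Pictures are saved under pics/ and viewed, at most 10 in all, crops included, and the job is handed in when it is done.

Besides the shell and the picture viewer there is one more tool, called after "Request:" by a JSON object that holds its "op" and its "data", one argument or row to a line. jog_arm: Moves the arm, as the interface text tells. Its arguments: {"type":"object","properties":{"motion":{"type":"string"},"grip_force":{"type":"number"}},"required":["motion"]}

```bash
mkdir -p pics; cat > h.py <<'E'
import numpy as np, cv2
from bench import bot, optics, sign_off, nets
from scipy.spatial.transform import Rotation as R
def cam(n, st=None):
    m=optics.camera_model(n); K=np.array(m["K"]); 
    if "mount" in m:
        M=np.array(m["mount"]); st=st or bot.read_state()
        T=np.eye(4); T[:3,:3]=R.from_euler('xyz',st["tcp_rot"],degrees=True).as_matrix(); T[:3,3]=st["ee_pos"]
        W=T@M; return K,m["k1"],W[:3,:3],W[:3,3]
    Rc=cv2.Rodrigues(np.array(m["rvec"],float))[0]; t=np.array(m["tvec"],float).ravel()
    return K,m["k1"],Rc.T,-Rc.T@t
def ray(c,px):
    K,k1,Rw,o=c
    s=cv2.undistortPoints(np.array([[px]],float),K,np.array([k1,0,0,0.]))[0,0]
    return o,Rw@np.array([s[0],s[1],1])
def onz(c,px,z):
    o,d=ray(c,px); return o+d*(z-o[2])/d[2]
def proj(c,P):
    K,k1,Rw,o=c
    return cv2.projectPoints((np.atleast_2d(P)-o)@Rw,np.zeros(3),np.zeros(3),K,np.array([k1,0,0,0.]))[0][:,0]
def save(n,f):
    im=optics.get_image(n); cv2.imwrite(f,im[:,:,::-1]); return im
E
cat > a.py <<'E'
from h import *
ims=[save(n,f"pics/{n}0.png") for n in ("top","side")]
cv2.imwrite("pics/both.png",np.vstack([cv2.resize(i,(400,300)) for i in ims])[:,:,::-1])
Z=dict(bed=0,stop_face=.02,module=.01,bridge=0,screw_axis=.095,screw_foot=.032)
for n in ("top","side"):
    c=cam(n); print(n,"cam at",c[3].round(3))
    for q,z in Z.items():
        for r in nets.landmark_of(q,n)[:3]: print(q,round(r["confidence"],2),np.round(r["point"],1),onz(c,r["point"],z).round(4))
print(bot.read_state())
E
python3 a.py
```

```text
top cam at [0.421 0.026 0.984]
bed 0.9 [393.4 325.9] [ 0.3845 -0.1715  0.    ]
bed 0.78 [135.2 252.5] [0.5205 0.3386 0.    ]
bed 0.62 [279.3 234.1] [0.5609 0.0513 0.    ]
stop_face 0.93 [131.2 210.2] [0.6026 0.3462 0.02  ]
stop_face 0.82 [385.2 283.7] [ 0.4642 -0.1539  0.02  ]
stop_face 0.74 [283.2 188.6] [0.6496 0.0444 0.02  ]
module 0.65 [278.5 235.7] [0.5563 0.0525 0.01  ]
module 0.5 [233.9 153.4] [0.7249 0.1464 0.01  ]
bridge 0.8 [282.4 204.3] [0.6217 0.0459 0.    ]
bridge 0.68 [387.  296.8] [ 0.4398 -0.1605 -0.    ]
bridge 0.68 [133.1 226.2] [0.5736 0.3466 0.    ]
screw_axis 0.74 [278.9 194.1] [0.6213 0.0506 0.095 ]
screw_axis 0.73 [120.8 215.3] [0.5787 0.3398 0.095 ]
screw_axis 0.72 [224.2 239.1] [0.5372 0.1481 0.095 ]
screw_foot 0.85 [127.4 221.2] [0.5784 0.3482 0.032 ]
screw_foot 0.78 [389.6 295.9] [ 0.4409 -0.1594  0.032 ]
screw_foot 0.72 [283.5 202.7] [0.6184 0.0432 0.032 ]
side cam at [ 0.273 -0.804  0.608]
bed 0.8 [268.7 237.6] [0.5676 0.0465 0.    ]
bed 0.69 [211.9 325.4] [ 0.385  -0.1655  0.    ]
stop_face 0.7 [255.  302.1] [ 0.466  -0.1596  0.02  ]
stop_face 0.59 [243.
[... 551 characters left out ...]
 ]
{'t': 0.7, 'joint_positions': array([ 6.93011745e+01,  2.82831750e+01,  7.70904522e+01,  3.93861280e-04,
        7.46289377e+01, -5.47015554e+00]), 'joint_velocities': array([-0.08929566,  0.03149778, -0.05126749,  0.05028581, -0.02958027,
       -0.07325154]), 'joint_torque': array([-1.31452012e-03, -8.81876493e+01, -3.84188247e+01, -4.25690914e-04,
        1.06230691e-03, -3.34996628e-05]), 'ee_pos': array([0.16414941, 0.60306274, 0.23926152]), 'tcp_rot': array([-1.79997483e+02, -6.22543133e-04,  1.64771226e+02]), 'contact_force': array([-0.56179206, -0.16222805, -0.52424328]), 'moment': array([-0.01776047,  0.02351886,  0.04147816]), 'grip_force': 0.0, 'finger_gap': 0.9969735224510414}
```

View pics/top0.png

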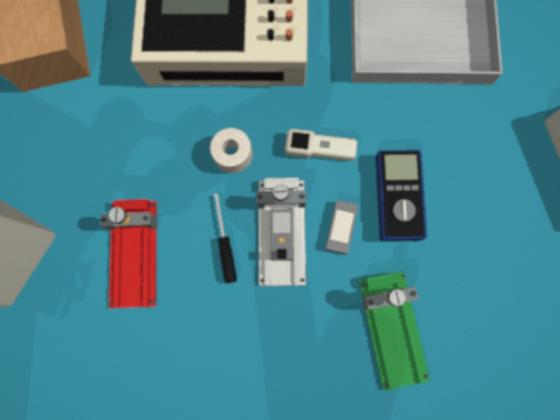

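View pics/side0.png

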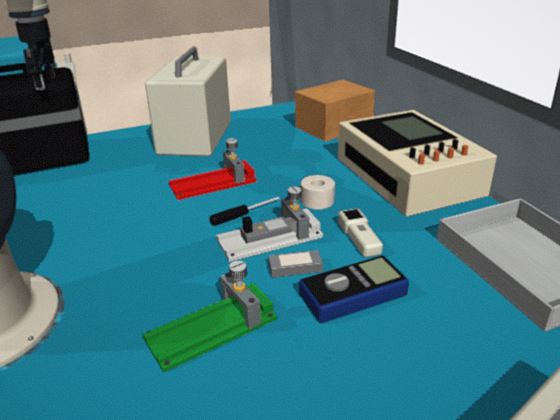

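Three beds in the top picture: red (133,252), aluminium with a module (281,232) and green (394,328). The white/grey one in the middle is the aluminium bed, with the black tab at (282,254) and the spare block at (341,227). I'll check it in an enlarged crop with a fitted pose.

```bash
cat > b.py <<'E'
from h import *
from scipy.optimize import least_squares
im=save("top","pics/t1.png"); c=cam("top")
best=None
for r in nets.masks_of("bed","top"):
    m=r["pixels"]; print("bed",round(r["confidence"],2),np.round(r["extent"]),im[m].mean(0).round())
    if abs(np.mean(r["extent"][::2])-281)<20 and best is None: best=m
for r in nets.masks_of("module","top"): print("module",round(r["confidence"],2),np.round(r["extent"]))
cn=cv2.findContours(best.astype(np.uint8),0,1)[0]; cn=max(cn,key=len)[:,0]
P=np.array([onz(c,p,.012)[:2] for p in cn.astype(float)])
b=cv2.minAreaRect((P*1000).astype(np.float32)); print("rect mm",b)
ct=np.array(b[0])/1000
# yaw from rect long side
bx=cv2.boxPoints(b); e=[bx[1]-bx[0],bx[2]-bx[1]]; e=max(e,key=np.linalg.norm); e=e*np.sign(e[0]); yaw=np.arctan2(e[1],e[0]); print("yaw",np.degrees(yaw))
u=np.array([np.cos(yaw),np.sin(yaw)]); v=np.array([-u[1],u[0]])
def w(x,y,z): return [*(ct+x*u+y*v),z]
pts=proj(c,[w(.105,.045,.01),w(.105,-.045,.01),w(-.105,-.045,.01),w(-.105,.045,.01),w(.06,0,.104),w(.085,0,.03)])
x0,y0,s=235,165,5
crop=cv2.resize(im[y0:y0+130,x0:x0+120],None,fx=s,fy=4.6,interpolation=cv2.INTER_CUBIC)[:,:,::-1].copy()
q=((pts-[x0,y0]+.5)*[s,4.6]).astype(int)
cv2.polylines(crop,[q[:4]],True,(0,0,255),1)
for a in q[4:]: cv2.circle(crop,tuple(map(int,a)),4,(255,0,0),1)
cv2.imwrite("pics/crop1.png",crop)
print(optics.camera_model("wrist"))
E
python3 b.py
```

```text
bed 0.85 [258. 178. 305. 287.] [163. 166. 161.]
bed 0.7 [103. 195. 156. 308.] [171.  57.  55.]
bed 0.67 [358. 272. 430. 392.] [ 64. 134.  79.]
module 0.97 [268. 211. 292. 262.]
rect mm ((566.7900390625, 47.01709747314453), (217.70730590820312, 96.30297088623047), 1.3578461408615112)
yaw 1.357847
{'K': array([[378.67323023,   0.        , 276.61507696],
       [  0.        , 378.67323023, 216.55660088],
       [  0.        ,   0.        ,   1.        ]]), 'k1': -0.023074687681832146, 'mount': array([[-9.72432974e-04, -9.56183555e-01, -2.92766227e-01,
         7.45208245e-02],
       [ 9.99999371e-01, -7.66300619e-04, -8.18770373e-04,
         1.47396888e-04],
       [ 5.58547825e-04, -2.92766839e-01,  9.56183699e-01,
        -1.34527867e-01],
       [ 0.00000000e+00,  0.00000000e+00,  0.00000000e+00,
         1.00000000e+00]])}
```

View pics/crop1.png

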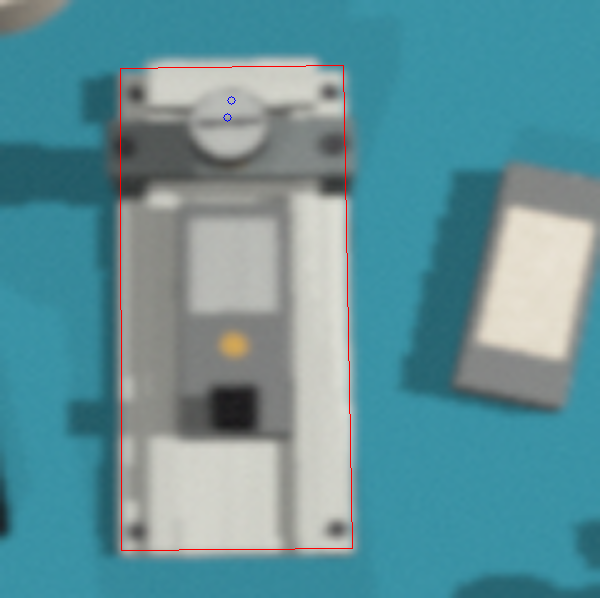

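The crop confirms it: the aluminium bed fills the fitted outline. The module's tab is at about crop (233,408) and the screw head at (229,123), and the spare block lies to the right. Moving the wrist camera over it.

Request:
{"op": "jog_arm", "data": {
  "motion": "0 0 -16.2 -9.8 -8.9 0.4 1; 0 0 -16.2 -9.8 -8.9 0.4 1; 0 0 -16.2 -9.8 -8.9 0.4 1; 0 0 -16.2 -9.8 -8.9 0.4 1; 0 0 -16.2 -9.8 -8.9 0.4 1; 0 0 -16.2 -9.8 -8.9 0.4 1; 0 0 -16.2 -9.8 -8.9 0.4 1; 0 0 -16.2 -9.8 -8.9 0.4 1"
}}

```text
t: 1.85
ee_pos: [0.4327, 0.1818, 0.2245]
tcp_rot: [180.0, 0.0, -179.0]
contact_force: [0.8, 0.6, 0.2]
finger_gap: 0.996
grip_force: 0.0
```

Request:
{"op": "jog_arm", "data": {
  "motion": "0 0 0 -1.7 -2.7 0 1; 0 0 0 -1.7 -2.7 0 1; 0 0 0 -1.7 -2.7 0 1; 0 0 0 -1.7 -2.7 0 1; 0 0 0 -1.7 -2.7 0 1"
}}

```text
t: 2.48
ee_pos: [0.5186, 0.0503, 0.2242]
tcp_rot: [180.0, -0.0, -179.0]
contact_force: [-0.4, 0.1, -0.0]
finger_gap: 1.001
grip_force: 0.0
```

```bash
cat > c.py <<'E'
from h import *
st=bot.read_state(); im=save("wrist","pics/w1.png"); c=cam("wrist",st); print(st["ee_pos"],st["tcp_rot"])
Z=dict(bed=0,stop_face=.02,module=.01,bridge=0,screw_axis=.095,screw_foot=.032)
for q,z in Z.items():
    for r in nets.landmark_of(q,"wrist")[:2]: print(q,round(r["confidence"],2),np.round(r["point"],1),onz(c,r["point"],z).round(4))
for q in("bed","module","bridge"):
    for r in nets.masks_of(q,"wrist")[:2]: print(q,round(r["confidence"],2),np.round(r["extent"]))
E
python3 c.py
```

```text
[0.51859514 0.05030466 0.22415116] [ 1.79987657e+02 -2.86260672e-02 -1.79043148e+02]
bed 0.9 [23.1 19.8] [ 0.3787 -0.1721  0.    ]
stop_face 0.57 [ 43.8 119.1] [ 0.4616 -0.1546  0.02  ]
module 0.89 [271.5 225.6] [0.5599 0.0459 0.01  ]
bridge 0.92 [48.4 92.7] [ 0.4392 -0.1588  0.    ]
bridge 0.85 [270.4 283.1] [0.6267 0.0454 0.    ]
screw_axis 0.64 [266.5 338.9] [0.6285 0.0437 0.095 ]
screw_foot 0.81 [24.4 91. ] [ 0.4384 -0.1603  0.032 ]
screw_foot 0.66 [271.7 298.7] [0.6271 0.0471 0.032 ]
bed 0.92 [513.  77. 560. 300.]
bed 0.85 [  0.   0. 109. 155.]
module 0.95 [245. 174. 295. 282.]
module 0.25 [218. 274. 328. 358.]
bridge 0.95 [218. 276. 326. 357.]
bridge 0.95 [520. 241. 560. 288.]
```

View pics/w1.png

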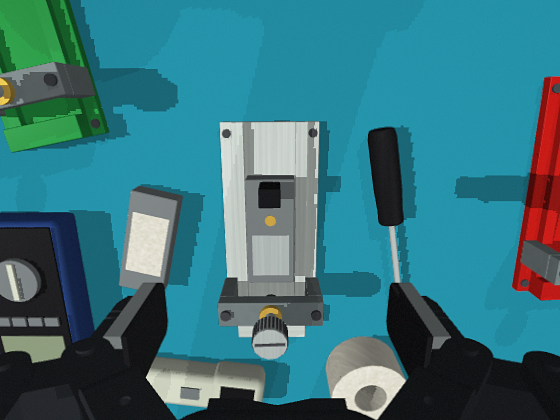

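The picture shows the aluminium bed with near corners at (220,122) and (319,122), the tab around (270,195), the bridge at (270,310) and the screw head around (270,335). Computing the exact pose from edges.

```bash
cat > d.py <<'E'
from h import *
st=bot.read_state(); c=cam("wrist",st); im=cv2.imread("pics/w1.png")
for n,p,z in [("bedL",(220,122),.01),("bedR",(319.5,122),.01),("bedL2",(221,275),.01),("bedR2",(317,275),.01),("modL",(246,178),.032),("modR",(294.5,178),.032),("modL2",(247,272),.032),("modR2",(294,272),.032),("headtop",(270,345),.104)]:
    print(n,onz(c,p,z).round(4))
# predicted overlay
bx,by,yaw=.566,.0462,np.radians(0.9)
import sys
if len(sys.argv)>1: bx,by,yaw=float(sys.argv[1]),float(sys.argv[2]),np.radians(float(sys.argv[3]))
u=np.array([np.cos(yaw),np.sin(yaw)]); v=np.array([-u[1],u[0]]); w=lambda x,y,z:[bx+x*u[0]+y*v[0],by+x*u[1]+y*v[1],z]
big=cv2.resize(im[100:380,190:350],None,fx=5,fy=5,interpolation=cv2.INTER_CUBIC)[:,:,:]
S=lambda P:np.round((proj(c,P)-[190,100]+.5)*5).astype(np.int32)
cv2.polylines(big,[S([w(-.105,.045,.01),w(-.105,-.045,.01),w(.105,-.045,.01),w(.105,.045,.01)])],True,(0,0,255),1)
for sgn in(1,-1): cv2.polylines(big,[S([w(-.105,sgn*.0235,.018),w(.08,sgn*.0235,.018)])],False,(255,0,255),1)
cv2.polylines(big,[S([w(.048,.047,.061),w(.048,-.047,.061),w(.072,-.047,.061),w(.072,.047,.061)])],True,(0,255,0),1)
for h in(.102,.106):cv2.polylines(big,[S([w(.06+.014*np.cos(a),.014*np.sin(a),h) for a in np.linspace(0,6.28,40)])],True,(0,255,255) if h<.105 else (255,255,0),1)
mx=float(sys.argv[4]) if len(sys.argv)>4 else -.01
cv2.polylines(big,[S([w(mx-.048,.009,.062),w(mx-.048,-.009,.062),w(mx-.032,-.009,.062),w(mx-.032,.009,.062)])],True,(0,165,255),1)
cv2.polylines(big,[S([w(mx-.05,.022,.032),w(mx-.05,-.022,.032),w(mx+.05,-.022,.032),w(mx+.05,.022,.032)])],True,(255,0,0),1)
tall=big; cv2.imwrite("pics/fit_%s.png"%(len(sys.argv)), np.hstack([tall[:700],tall[700:]] if 0 else [tall[0:600],]) )
cv2.imwrite("pics/fitb_%s.png"%(len(sys.argv)),cv2.resize(tall,(340,600),interpolation=cv2.INTER_AREA))
E
python3 d.py
```

```text
bedL [ 0.4634 -0.0016  0.01  ]
bedR [0.462  0.0876 0.01  ]
bedL2 [ 0.614  -0.0047  0.01  ]
bedR2 [0.6124 0.0924 0.01  ]
modL [0.5096 0.0231 0.032 ]
modR [0.5089 0.0656 0.032 ]
modL2 [0.5998 0.0234 0.032 ]
modR2 [0.599  0.0678 0.032 ]
headtop [0.6283 0.0467 0.104 ]
```

```bash
python3 d.py .5677 .0446 0.8 -.0085
```

```text
bedL [ 0.4634 -0.0016  0.01  ]
bedR [0.462  0.0876 0.01  ]
bedL2 [ 0.614  -0.0047  0.01  ]
bedR2 [0.6124 0.0924 0.01  ]
modL [0.5096 0.0231 0.032 ]
modR [0.5089 0.0656 0.032 ]
modL2 [0.5998 0.0234 0.032 ]
modR2 [0.599  0.0678 0.032 ]
headtop [0.6283 0.0467 0.104 ]
```

View pics/fit_5.png

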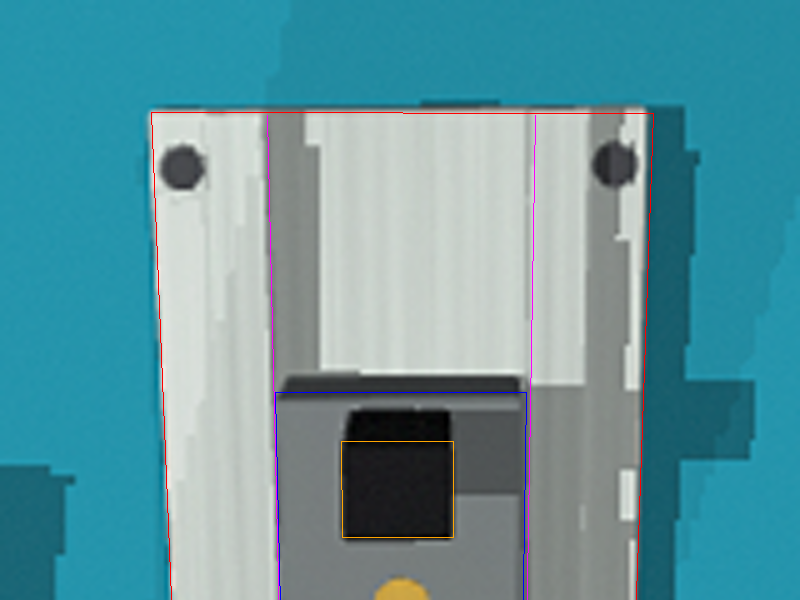

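View pics/fitb_5.png

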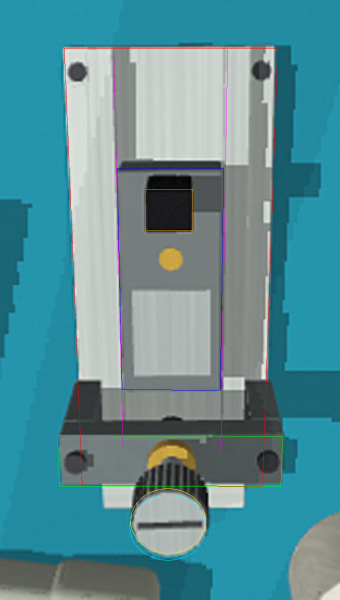

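The fitted overlay lines up with the bed, module, bridge and head. The tab is at (0.519, 0.044) and the module is 43.5 mm short. Descending on the tab.

Request:
{"op": "jog_arm", "data": {
  "motion": "0 0 0.2 0 -0.13 1.2 0.6; 0 0 0.2 0 -0.13 2.4 0.6; 0 0 0.2 0 -0.13 3.2 0.6; 0 0 0.2 0 -0.13 3.54 0.6; 0 0 0.2 0 -0.13 3.54 0.6; 0 0 0.2 0 -0.13 3.54 0.1; 0 0 0.2 0 -0.13 3.54 0.1; 0 0 0.2 0 -0.13 3.54 0.1",
  "grip_force": 30
}}

```text
t: 3.98
ee_pos: [0.5198, 0.0436, 0.0483]
tcp_rot: [-180.0, 0.1, -179.2]
contact_force: [-0.1, 0.5, 9.0]
finger_gap: 0.2
grip_force: 34.6
```

Request:
{"op": "jog_arm", "data": {
  "motion": "0 0 0 0 0 0 0.1; 0 0 0 0 0 0 0.1; 0 0 0 0 0 0 0.1"
}}

```text
t: 4.35
ee_pos: [0.5198, 0.0436, 0.0482]
tcp_rot: [-180.0, 0.1, -179.2]
contact_force: [-0.3, 0.4, 9.6]
finger_gap: 0.205
grip_force: 34.6
```

Request:
{"op": "jog_arm", "data": {
  "motion": "0 0 0 -0.1 0 -0.02 0.1; 0 0 0 -0.2 0 -0.02 0.1; 0 0 0 -0.32 0 -0.02 0.1; 0 0 0 -0.44 0 -0.02 0.1; 0 0 0 -0.56 0 -0.02 0.1; 0 0 0 -0.66 0 -0.02 0.1; 0 0 0 -0.74 0 -0.02 0.1; 0 0 0 -0.78 0 -0.02 0.1"
}}

```text
t: 5.35
ee_pos: [0.5579, 0.0441, 0.0483]
tcp_rot: [180.0, -0.1, -179.2]
contact_force: [-6.5, -0.0, 6.7]
finger_gap: 0.204
grip_force: 34.4
```

Request:
{"op": "jog_arm", "data": {
  "motion": "0 0 0 -0.02 0 0 0.1; 0 0 0 -0.04 0 0 0.1; 0 0 0 -0.06 0 0 0.1; 0 0 0 -0.06 0 0 0.1"
}}

```text
t: 5.85
ee_pos: [0.5608, 0.0441, 0.0483]
tcp_rot: [-180.0, -0.1, -179.2]
contact_force: [-5.0, -0.3, 5.2]
finger_gap: 0.203
grip_force: 34.1
```

Request:
{"op": "jog_arm", "data": {
  "motion": "0 0 0 -0.02 0 0 0.1; 0 0 0 -0.04 0 0 0.1; 0 0 0 -0.04 0 0 0.1"
}}

```text
t: 6.22
ee_pos: [0.5617, 0.0441, 0.0483]
tcp_rot: [180.0, -0.2, -179.2]
contact_force: [-12.1, -1.0, 10.8]
finger_gap: 0.204
grip_force: 34.9
```

Request:
{"op": "jog_arm", "data": {
  "motion": "0 0 0 -0.02 0 0 0.1; 0 0 0 -0.04 0 0 0.1; 0 0 0 -0.04 0 0 0.1"
}}

```text
t: 6.6
ee_pos: [0.5618, 0.0442, 0.0482]
tcp_rot: [180.0, -0.4, -179.2]
contact_force: [-21.4, -1.2, 19.5]
finger_gap: 0.2
grip_force: 36.1
```

Request:
{"op": "jog_arm", "data": {
  "motion": "0 0 0 0.02 0 0 0.1; 0 0 0 0.02 0 0 0.6; 0 0 0 0.02 0 0 0.6; 0 0 0 0.02 0 0 0.6; 0 0 0 0.02 0 -1 0.6; 0 0 0 0.02 0 -2 0.6; 0 0 0 0.3 0 -2.6 0.6; 0 0 0 0.8 0 -3.2 0.6"
}}

```text
t: 7.6
ee_pos: [0.5254, 0.0436, 0.2095]
tcp_rot: [-180.0, 0.1, -179.2]
contact_force: [-0.5, 0.2, -0.1]
finger_gap: 0.601
grip_force: 0.0
```

Request:
{"op": "jog_arm", "data": {
  "motion": "0 0 0 0 0 0 0.7; 0 0 0 0 0 0 0.7"
}}

```text
t: 7.85
ee_pos: [0.5254, 0.0436, 0.208]
tcp_rot: [-180.0, 0.0, -179.2]
contact_force: [0.5, -0.5, 0.0]
finger_gap: 0.699
grip_force: 0.0
```

```bash
sed -i 's/im=cv2.imread("pics\/w1.png")/save("wrist","pics\/w2.png"); im=cv2.imread("pics\/w2.png")/' d.py; python3 d.py .5677 .0446 0.8 .035 2 | tail -1; python3 -c "
from h import *
s=bot.read_state();print(s['ee_pos'],s['joint_positions'],s['moment'],s['contact_force'])"
```

```text
headtop [0.6231 0.0398 0.104 ]
[0.5253702  0.04358118 0.20758532] [-1.74982428e+00  2.25365736e+01  9.31643200e+01  6.35902465e-04
  6.43313669e+01 -9.25174405e+01] [-0.03240462  0.08303619  0.0420243 ] [-0.49087809  0.25689026  0.59165525]
```

View pics/fitb_6.png

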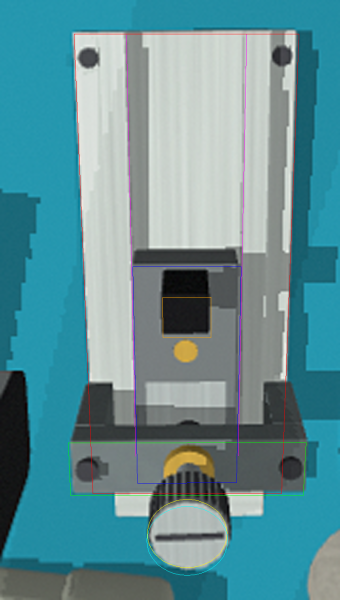

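The module outline matches the home prediction (x = +35 mm), which agrees with the contact force at the stop. On to the screw head.

Request:
{"op": "jog_arm", "data": {
  "motion": "0 0 0 -0.7 0.01 0.5 0.7; 0 0 0 -1.4 0.01 1 0.7; 0 0 0 -1.9 0.01 1.1 0.7; 0 0 0 -2.05 0.01 1.15 0.7; 0 0 0 -2.05 0.01 1.15 0.7; 0 0 0 -2.05 0.01 1.7 0.7; 0 0 0 -2.05 0.01 2.3 0.7; 0 0 0 -2.05 0.01 2.51 0.7",
  "grip_force": 60
}}

```text
t: 8.9
ee_pos: [0.6261, 0.0455, 0.0817]
tcp_rot: [180.0, -0.1, -179.2]
contact_force: [-0.6, -0.6, 0.3]
finger_gap: 0.701
grip_force: 0.0
```

Request:
{"op": "jog_arm", "data": {
  "motion": "0 0 0 0 0 0 0.7; 0 0 0 0 0 0 0.2; 0 0 0 0 0 0 0.2; 0 0 0 0 0 0 0.2; 0 0 0 0 0 0 0.2"
}}

```text
t: 9.52
ee_pos: [0.6282, 0.0463, 0.0842]
tcp_rot: [179.9, 0.1, -179.2]
contact_force: [-3.0, 7.4, 9.7]
finger_gap: 0.303
grip_force: 58.3
```

```bash
cat > s.py <<'E'
from h import *
s=bot.read_state();print(s['t'],s['ee_pos'].round(4),s['tcp_rot'].round(1),'j6',s['joint_positions'][5].round(1),'M',s['moment'].round(3),'F',s['contact_force'].round(1),s['finger_gap'],s['grip_force'])
E
python3 s.py
```

```text
9.525 [0.6282 0.0463 0.0842] [ 1.799e+02  1.000e-01 -1.792e+02] j6 -92.1 M [ 1.107  0.346 -0.033] F [-3.   7.4  9.7] 0.30292248800627253 58.33261728286743
```

Request:
{"op": "jog_arm", "data": {
  "motion": "0 0 10 0.01 0.02 0 0.2; 0 0 20 0.01 0.02 0 0.2; 0 0 30 0.01 0.02 0 0.2; 0 0 40 0.01 0.02 0 0.2; 0 0 50 0.01 0.02 0.01 0.2; 0 0 60 0.01 0.02 0.02 0.2; 0 0 70 0.01 0.02 0.03 0.2; 0 0 70 0.01 0.02 0.03 0.2"
}}

```text
t: 10.52
ee_pos: [0.6271, 0.0454, 0.0819]
tcp_rot: [-180.0, 0.1, 110.6]
contact_force: [-1.5, -10.1, 0.5]
finger_gap: 0.309
grip_force: 60.3
```

```bash
python3 s.py
```

```text
10.525 [0.6271 0.0454 0.0819] [-1.800e+02  1.000e-01  1.106e+02] j6 -21.8 M [-1.557  0.375 -0.133] F [ -1.5 -10.1   0.5] 0.3092076985184253 60.298651456832886
```

Request:
{"op": "jog_arm", "data": {
  "motion": "0 0 5 -0.02 0 0.003 0.2; 0 0 10 -0.02 0 0.007 0.2"
}}

```text
t: 10.78
ee_pos: [0.627, 0.0451, 0.0815]
tcp_rot: [-180.0, 0.0, 100.6]
contact_force: [-5.6, -3.6, 4.0]
finger_gap: 0.309
grip_force: 60.5
```

```bash
sed -i "\$a print('tq',s['joint_torque'].round(3),'v6',s['joint_velocities'][5].round(1))" s.py; python3 s.py
```

```text
10.775 [0.627  0.0451 0.0815] [-180.     0.   100.6] j6 -11.9 M [-0.676  0.901  0.19 ] F [-5.6 -3.6  4. ] 0.30852070737272014 60.47767639160156
tq [  2.019 -92.975 -30.882   1.25   -1.642  -2.215] v6 39.9
```

Request:
{"op": "jog_arm", "data": {
  "motion": "0 0 5 0 0 0.003 0.2; 0 0 10 0 0 0.007 0.2"
}}

```text
t: 11.02
ee_pos: [0.6267, 0.0451, 0.0812]
tcp_rot: [-179.9, 0.0, 90.6]
contact_force: [-6.3, -4.4, 4.5]
finger_gap: 0.307
grip_force: 60.6
```

```bash
python3 s.py
```

```text
11.025 [0.6267 0.0451 0.0812] [-179.9    0.    90.6] j6 -1.9 M [-0.657  1.108  0.176] F [-6.3 -4.4  4.5] 0.30668815796150156 60.56567072868347
tq [  2.235 -92.587 -31.408   1.268  -2.076  -2.145] v6 39.7
```

Request:
{"op": "jog_arm", "data": {
  "motion": "0 0 5 0 -0.01 0.003 0.2; 0 0 10 0 -0.01 0.007 0.2"
}}

```text
t: 11.28
ee_pos: [0.6264, 0.0451, 0.0808]
tcp_rot: [-180.0, 0.0, 80.6]
contact_force: [-5.7, -4.7, 4.1]
finger_gap: 0.309
grip_force: 60.5
```

```bash
python3 s.py
```

```text
11.275 [0.6264 0.0451 0.0808] [-180.     0.    80.6] j6 8.1 M [-0.646  0.913  0.168] F [-5.7 -4.7  4.1] 0.3086220315297403 60.483630895614624
tq [  2.059 -92.949 -30.839   1.15   -1.728  -2.146] v6 39.7
```

Request:
{"op": "jog_arm", "data": {
  "motion": "0 0 5 0 0 0.003 0.2; 0 0 10 0 0 0.007 0.2"
}}

```text
t: 11.52
ee_pos: [0.6262, 0.0452, 0.0805]
tcp_rot: [-180.0, 0.1, 70.6]
contact_force: [-7.1, -2.5, 5.8]
finger_gap: 0.309
grip_force: 60.6
```

```bash
python3 s.py
```

```text
11.525 [0.6262 0.0452 0.0805] [-1.80e+02  1.00e-01  7.06e+01] j6 18.1 M [-0.475  1.129  0.167] F [-7.1 -2.5  5.8] 0.30929272502627775 60.57845950126648
tq [  1.667 -92.468 -31.41    1.005  -2.127  -2.147] v6 39.7
```

Request:
{"op": "jog_arm", "data": {
  "motion": "0 0 5 0 0 0.003 0.2; 0 0 10 0 0 0.007 0.2"
}}

```text
t: 11.78
ee_pos: [0.626, 0.0453, 0.0801]
tcp_rot: [-179.9, 0.1, 60.6]
contact_force: [-9.0, -1.8, 5.6]
finger_gap: 0.306
grip_force: 60.7
```

```bash
python3 s.py
```

```text
11.775 [0.626  0.0453 0.0801] [-1.799e+02  1.000e-01  6.060e+01] j6 28.1 M [-0.358  1.304  0.134] F [-9.  -1.8  5.6] 0.3063958599419723 60.66868722438812
tq [  1.091 -92.089 -31.893   0.778  -2.496  -2.148] v6 39.7
```

Request:
{"op": "jog_arm", "data": {
  "motion": "0 0 5 0 0 0.003 0.2; 0 0 10 0 0 0.007 0.2"
}}

```text
t: 12.02
ee_pos: [0.6258, 0.0454, 0.0798]
tcp_rot: [-179.9, 0.1, 50.6]
contact_force: [-8.6, -2.2, 6.2]
finger_gap: 0.309
grip_force: 60.8
```

```bash
python3 s.py
```

```text
12.025 [0.6258 0.0454 0.0798] [-1.799e+02  1.000e-01  5.060e+01] j6 38.1 M [-0.2    1.481  0.178] F [-8.6 -2.2  6.2] 0.30922382911345225 60.750882625579834
tq [  0.346 -91.755 -32.318   0.477  -2.822  -2.151] v6 39.8
```

Request:
{"op": "jog_arm", "data": {
  "motion": "0 0 5 -0.01 -0.015 0.003 0.2; 0 0 10 -0.01 -0.015 0.005 0.2"
}}

```text
t: 12.28
ee_pos: [0.6254, 0.0455, 0.0795]
tcp_rot: [-180.0, 0.0, 40.6]
contact_force: [-3.9, 0.1, 1.3]
finger_gap: 0.306
grip_force: 60.4
```

```bash
python3 s.py
```

```text
12.275 [0.6254 0.0455 0.0795] [-180.     0.    40.6] j6 48.1 M [-0.025  0.74   0.194] F [-3.9  0.1  1.3] 0.3055275964254145 60.419944524765015
tq [-5.3000e-02 -9.4058e+01 -3.0849e+01  2.0700e-01 -1.5600e+00 -2.1430e+00] v6 39.7
```

Request:
{"op": "jog_arm", "data": {
  "motion": "0 0 5 0 0 0.003 0.2; 0 0 10 0 0 0.005 0.2"
}}

```text
t: 12.52
ee_pos: [0.6253, 0.0457, 0.0791]
tcp_rot: [-180.0, 0.1, 30.6]
contact_force: [-5.0, 2.0, 1.9]
finger_gap: 0.307
grip_force: 60.4
```

```bash
python3 s.py
```

```text
12.525 [0.6253 0.0457 0.0791] [-1.80e+02  1.00e-01  3.06e+01] j6 58.1 M [0.284 0.855 0.256] F [-5.   2.   1.9] 0.30707557818751324 60.36620557308197
tq [ -1.096 -94.413 -31.285  -0.218  -1.656  -2.142] v6 39.6
```

Request:
{"op": "jog_arm", "data": {
  "motion": "0 0 4 0 0 0.003 0.2"
}}

```text
t: 12.65
ee_pos: [0.6253, 0.0458, 0.079]
tcp_rot: [-180.0, 0.1, 26.6]
contact_force: [-5.4, 2.2, 2.0]
finger_gap: 0.306
grip_force: 60.4
```

```bash
python3 s.py
```

```text
12.65 [0.6253 0.0458 0.079 ] [-1.80e+02  1.00e-01  2.66e+01] j6 62.1 M [0.331 0.87  0.188] F [-5.4  2.2  2. ] 0.305907579692259 60.395214557647705
tq [ -1.487 -93.869 -31.269  -0.38   -1.778  -1.42 ] v6 31.3
```

Request:
{"op": "jog_arm", "data": {
  "motion": "0 0 4 0 0 0.003 0.2"
}}

```text
t: 12.78
ee_pos: [0.6252, 0.0459, 0.0788]
tcp_rot: [-180.0, 0.1, 22.7]
contact_force: [-5.4, 3.1, 2.0]
finger_gap: 0.31
grip_force: 60.4
```

```bash
python3 s.py
```

```text
12.775 [0.6252 0.0459 0.0788] [-1.80e+02  1.00e-01  2.27e+01] j6 66.1 M [0.446 0.964 0.125] F [-5.4  3.1  2. ] 0.30984381104175696 60.414605140686035
tq [ -1.937 -93.75  -31.337  -0.572  -1.844  -1.672] v6 31.8
```

Request:
{"op": "jog_arm", "data": {
  "motion": "0 0 5 0 0 0.003 0.2; 0 0 10 0 0 0.005 0.2"
}}

```text
t: 13.02
ee_pos: [0.6252, 0.0461, 0.0785]
tcp_rot: [-180.0, 0.1, 12.6]
contact_force: [-5.3, 4.8, 1.6]
finger_gap: 0.307
grip_force: 60.3
```

```bash
python3 s.py
```

```text
13.025 [0.6252 0.0461 0.0785] [-1.80e+02  1.00e-01  1.26e+01] j6 76.1 M [0.753 0.824 0.132] F [-5.3  4.8  1.6] 0.3066449783408195 60.340391993522644
tq [ -3.151 -94.754 -31.605  -1.094  -1.775  -2.149] v6 39.8
```

Request:
{"op": "jog_arm", "data": {
  "motion": "0 0 5 0 0 0.003 0.2; 0 0 10 0 0 0.005 0.2"
}}

```text
t: 13.28
ee_pos: [0.6251, 0.0463, 0.0782]
tcp_rot: [-179.9, 0.1, 2.6]
contact_force: [-5.5, 6.2, 0.8]
finger_gap: 0.307
grip_force: 60.3
```

```bash
python3 s.py
```

```text
13.275 [0.6251 0.0463 0.0782] [-1.799e+02  1.000e-01  2.600e+00] j6 86.1 M [1.086 0.81  0.208] F [-5.5  6.2  0.8] 0.30681917206647197 60.29959559440613
tq [ -4.4   -94.894 -31.614  -1.612  -1.754  -2.118] v6 39.7
```

Request:
{"op": "jog_arm", "data": {
  "motion": "0 0 5 0 0 0.003 0.2; 0 0 10 0 0 0.005 0.2"
}}

```text
t: 13.52
ee_pos: [0.6251, 0.0465, 0.078]
tcp_rot: [-179.9, 0.1, -7.4]
contact_force: [-5.2, 8.0, -0.4]
finger_gap: 0.306
grip_force: 60.2
```

```bash
python3 s.py
```

```text
13.525 [0.6251 0.0465 0.078 ] [-1.799e+02  1.000e-01 -7.400e+00] j6 96.1 M [1.405 0.833 0.164] F [-5.2  8.  -0.4] 0.3058192300923982 60.24478733539581
tq [ -5.621 -95.212 -31.536  -2.121  -1.639  -2.096] v6 39.7
```

Request:
{"op": "jog_arm", "data": {
  "motion": "0 0 5 0 0 0.002 0.2; 0 0 10 0 0 0.004 0.2"
}}

```text
t: 13.78
ee_pos: [0.6252, 0.0467, 0.0777]
tcp_rot: [-179.9, 0.1, -17.4]
contact_force: [-3.6, 10.3, -1.8]
finger_gap: 0.306
grip_force: 60.1
```

```bash
python3 s.py
```

```text
13.775 [0.6252 0.0467 0.0777] [-1.799e+02  1.000e-01 -1.740e+01] j6 106.1 M [1.7   0.659 0.251] F [-3.6 10.3 -1.8] 0.3064207259516002 60.10897099971771
tq [ -6.792 -95.971 -31.391  -2.611  -1.388  -2.072] v6 39.6
```

Joint-6 torque has risen steadily over the last three steps, from -2.149 to -2.072, which suggests about 0.5 rad past touch. I'll confirm with averaged moment readings by backing up 12° and re-advancing.

Request:
{"op": "jog_arm", "data": {
  "motion": "0 0 -4 -0.006 -0.02 0 0.2; 0 0 -8 -0.006 -0.02 -0.003 0.2; 0 0 -12 -0.006 -0.02 -0.006 0.2"
}}

```text
t: 14.15
ee_pos: [0.6251, 0.0467, 0.078]
tcp_rot: [180.0, 0.1, -5.1]
contact_force: [-6.0, -0.2, -1.1]
finger_gap: 0.311
grip_force: 60.2
```

```bash
python3 s.py
```

```text
14.15 [0.6251 0.0467 0.078 ] [ 1.8e+02  1.0e-01 -5.1e+00] j6 93.9 M [-0.081  0.838 -0.183] F [-6.  -0.2 -1.1] 0.31056512493037103 60.22216558456421
tq [ 1.8100e-01 -9.5483e+01 -3.1707e+01  2.5000e-02 -1.6860e+00  1.7140e+00] v6 -31.7
```

Request:
{"op": "jog_arm", "data": {
  "motion": "0 0 3 0 0 0 0.2"
}}

```text
t: 14.28
ee_pos: [0.6251, 0.0468, 0.078]
tcp_rot: [180.0, 0.1, -8.2]
contact_force: [-3.8, 0.8, -1.6]
finger_gap: 0.31
grip_force: 60.0
```

```bash
python3 s.py
```

```text
14.275 [0.6251 0.0468 0.078 ] [ 1.8e+02  1.0e-01 -8.2e+00] j6 97.0 M [0.258 0.729 0.171] F [-3.8  0.8 -1.6] 0.3097020110304138 60.04712641239166
tq [ -1.102 -96.381 -31.754  -0.188  -1.495  -2.996] v6 26.9
```

Request:
{"op": "jog_arm", "data": {
  "motion": "0 0 2 0 0 0.001 0.2"
}}

```text
t: 14.4
ee_pos: [0.6251, 0.0468, 0.0779]
tcp_rot: [180.0, 0.1, -10.3]
contact_force: [-5.5, 1.6, -0.7]
finger_gap: 0.306
grip_force: 60.1
```

```bash
python3 s.py
```

```text
14.4 [0.6251 0.0468 0.0779] [ 1.80e+02  1.00e-01 -1.03e+01] j6 99.1 M [0.283 0.914 0.149] F [-5.5  1.6 -0.7] 0.3060900935041131 60.104241371154785
tq [ -1.303 -95.573 -31.878  -0.253  -1.768  -0.549] v6 15.6
```

Request:
{"op": "jog_arm", "data": {
  "motion": "0 0 2 0 0 0.001 0.2"
}}

```text
t: 14.52
ee_pos: [0.6251, 0.0469, 0.0778]
tcp_rot: [180.0, 0.1, -12.3]
contact_force: [-5.2, 1.6, -0.7]
finger_gap: 0.308
grip_force: 60.1
```

```bash
python3 s.py
```

```text
14.525 [0.6251 0.0469 0.0778] [ 1.80e+02  1.00e-01 -1.23e+01] j6 101.1 M [0.361 0.848 0.166] F [-5.2  1.6 -0.7] 0.3075498544585191 60.11671543121338
tq [ -1.534 -95.656 -31.857  -0.354  -1.731  -0.707] v6 15.9
```

Request:
{"op": "jog_arm", "data": {
  "motion": "0 0 2 0 0 0.001 0.2"
}}

```text
t: 14.65
ee_pos: [0.6252, 0.0469, 0.0777]
tcp_rot: [180.0, 0.1, -14.3]
contact_force: [-5.6, 2.1, -0.8]
finger_gap: 0.307
grip_force: 60.1
```

```bash
python3 s.py
```

```text
14.65 [0.6252 0.0469 0.0777] [ 1.80e+02  1.00e-01 -1.43e+01] j6 103.1 M [0.366 0.861 0.248] F [-5.6  2.1 -0.8] 0.3073496217028941 60.11950135231018
tq [ -1.77  -95.732 -31.825  -0.453  -1.695  -0.711] v6 15.9
```

Request:
{"op": "jog_arm", "data": {
  "motion": "0 0 2 0 0 0.001 0.2"
}}

```text
t: 14.78
ee_pos: [0.6252, 0.0469, 0.0777]
tcp_rot: [180.0, 0.1, -16.3]
contact_force: [-5.0, 2.0, -0.6]
finger_gap: 0.309
grip_force: 60.1
```

```bash
python3 s.py
```

```text
14.775 [0.6252 0.0469 0.0777] [ 1.80e+02  1.00e-01 -1.63e+01] j6 105.1 M [0.462 0.795 0.163] F [-5.   2.  -0.6] 0.30899048492786535 60.11419415473938
tq [ -2.    -95.813 -31.788  -0.551  -1.657  -0.706] v6 15.9
```

```bash
cat > m.py <<'E'
from h import *
s=bot.read_state(); print(s['t'],'yaw',s['tcp_rot'][2].round(1),'Mz',s['moment'][2].round(3),'tq',s['joint_torque'][5].round(3),'F',s['contact_force'].round(1))
E
```

Request:
{"op": "jog_arm", "data": {
  "motion": "0 0 3 0 0 0.002 0.2"
}}

```text
t: 14.9
ee_pos: [0.6252, 0.047, 0.0776]
tcp_rot: [180.0, 0.1, -19.3]
contact_force: [-5.5, 2.3, 0.0]
finger_gap: 0.306
grip_force: 60.1
```

```bash
python3 m.py
```

```text
14.9 yaw -19.3 Mz 0.208 tq -1.423 F [-5.5  2.3  0. ]
```

Request:
{"op": "jog_arm", "data": {
  "motion": "0 0 3 0 0 0.002 0.2"
}}

```text
t: 15.02
ee_pos: [0.6252, 0.0471, 0.0775]
tcp_rot: [180.0, 0.1, -22.3]
contact_force: [-5.1, 3.7, -0.3]
finger_gap: 0.31
grip_force: 60.1
```

```bash
python3 m.py
```

```text
15.025 yaw -22.3 Mz 0.162 tq -1.165 F [-5.1  3.7 -0.3]
```

Request:
{"op": "jog_arm", "data": {
  "motion": "0 0 3 0 0 0.002 0.2"
}}

```text
t: 15.15
ee_pos: [0.6252, 0.0471, 0.0774]
tcp_rot: [180.0, 0.1, -25.3]
contact_force: [-5.2, 3.6, -1.3]
finger_gap: 0.308
grip_force: 60.1
```

```bash
python3 m.py
```

```text
15.15 yaw -25.3 Mz 0.196 tq -1.148 F [-5.2  3.6 -1.3]
```

Request:
{"op": "jog_arm", "data": {
  "motion": "0 0 3 0 0 0.002 0.2"
}}

```text
t: 15.28
ee_pos: [0.6253, 0.0472, 0.0774]
tcp_rot: [180.0, 0.1, -28.3]
contact_force: [-5.7, 4.6, -0.8]
finger_gap: 0.307
grip_force: 60.1
```

```bash
python3 m.py
```

```text
15.275 yaw -28.3 Mz 0.272 tq -1.142 F [-5.7  4.6 -0.8]
```

```bash
cat > r.py <<'E'
from h import *
v=[]
for i in range(12):
    optics.get_image("top"); s=bot.read_state(); v.append((s['moment'][2],s['joint_torque'][5]))
v=np.array(v); print(s['t'],'yaw',s['tcp_rot'][2].round(2),'Mz',v[:,0].mean().round(4),'+-',(v[:,0].std()/12**.5).round(4),'tq6',v[:,1].round(3)[::3])
E
```

Request:
{"op": "jog_arm", "data": {
  "motion": "0 0 0.6 0 0 0.001 0.2; 0 0 1.1 0 0 0.001 0.2; 0 0 1.5 0 0 0.001 0.2; 0 0 1.8 0 0 0.001 0.2; 0 0 2 0 0 0.001 0.2; 0 0 2.1 0 0 0.001 0.2"
}}

```text
t: 16.02
ee_pos: [0.6253, 0.0472, 0.0773]
tcp_rot: [180.0, 0.1, -30.3]
contact_force: [-4.2, 5.0, -0.5]
finger_gap: 0.305
grip_force: 60.1
```

```bash
python3 r.py
```

```text
16.625 yaw -30.32 Mz 0.2293 +- 0.0077 tq6 [0.214 0.23  0.226 0.226]
```

Request:
{"op": "jog_arm", "data": {
  "motion": "0 0 -0.6 0 0 0 0.2; 0 0 -1.1 0 0 0 0.2; 0 0 -1.5 0 0 0 0.2; 0 0 -1.8 0 0 0 0.2; 0 0 -2 0 0 0 0.2; 0 0 -2.1 0 0 0 0.2"
}}

```text
t: 17.38
ee_pos: [0.6253, 0.0472, 0.0774]
tcp_rot: [-180.0, 0.1, -28.2]
contact_force: [-5.0, 4.2, -0.7]
finger_gap: 0.306
grip_force: 60.2
```

```bash
python3 r.py
```

```text
17.975 yaw -28.24 Mz -0.0561 +- 0.0088 tq6 [-0.051 -0.067 -0.064 -0.064]
```

At rest, the joint-6 torque is +0.226 N m after turning forward and -0.064 N m after turning back. The spring part is therefore about 0.08 N m, or 0.5 rad past touch, which is roughly 40 N of clamping. That is on target, so I'm releasing and retreating.

Request:
{"op": "jog_arm", "data": {
  "motion": "0 0 0 0 0 0 0.7; 0 0 0 0 0 0 0.7; 0 0 0 0 0 0 0.7; 0 0 0 0 0 0 0.7; 0 0 0 0 0 -0.6 0.7; 0 0 0 0 0 -1.4 0.7; 0 0 0 0 0 -2.2 0.7; 0 0 0 0 0 -2.6 0.7"
}}

```text
t: 18.98
ee_pos: [0.6268, 0.0466, 0.2095]
tcp_rot: [-179.9, -0.1, -28.2]
contact_force: [-1.1, 0.1, 0.5]
finger_gap: 0.701
grip_force: 0.0
```

Request:
{"op": "jog_arm", "data": {
  "motion": "0 0 0 -1 0 -0.6 0.7; 0 0 0 -2 0 -1 0.7; 0 0 0 -2.5 0 -1 0.7; 0 0 0 -2.5 0 -1 0.7; 0 0 0 -2.5 0 -1 0.7"
}}

```text
t: 19.6
ee_pos: [0.5165, 0.1056, 0.2571]
tcp_rot: [-180.0, -0.0, -28.2]
contact_force: [0.8, 0.5, 1.2]
finger_gap: 0.697
grip_force: 0.0
```

```bash
python3 s.py; python3 - <<'E'
from h import *
t=save("top","pics/t9.png"); s=save("side","pics/s9.png")
cv2.imwrite("pics/end.png",np.hstack([cv2.resize(t[140:320,180:380],(400,360)),cv2.resize(s[150:300,180:346],(399,360))])[:,:,::-1])
E
```

```text
19.6 [0.5165 0.1056 0.2571] [-180.    -0.   -28.2] j6 123.3 M [-0.013 -0.008  0.001] F [0.8 0.5 1.2] 0.6969181815303945 0.0
tq [ 1.0220e+00 -7.3240e+01 -3.6281e+01  5.1000e-02  7.6000e-02  3.2000e-02] v6 0.0
```

View pics/end.png

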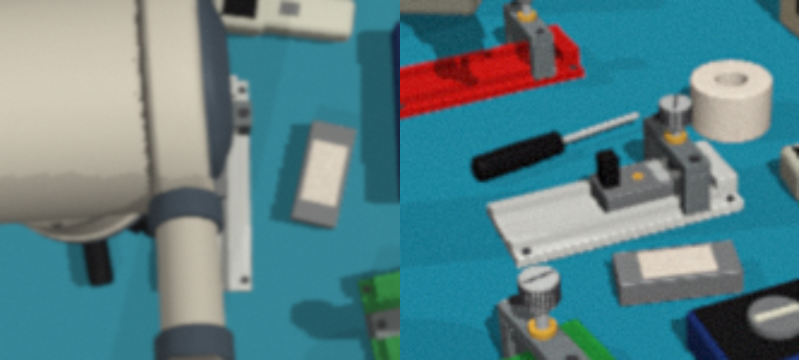

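The side view on the right shows the module under the bridge at about (630,185) and the screw head lowered at (675,110). The spare block, screwdriver and roll have not moved, and nothing is touching the robot. Handing in.

```bash
python3 -c "
from bench import sign_off
print(sign_off())"
```

```text
the job is handed in; nothing more can be done
None
```

I slid the module home against the stop, then tightened the thumbscrew to about 0.5 rad past touch (roughly 40 N, estimated from joint torque), released it and handed the job in at about 20 s; no verdict came back.

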